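# Mark and load the third lane of a jar rack

### The arm

A 6-joint arm with a two-finger parallel gripper is mounted at the origin on the work surface. World frame = base frame: x ahead of the robot, y to its left, z up, the work surface at z = 0. Lengths are in m, angles in degrees, forces in N, time in s.
With the tool pointing down it reaches from about 0.4 to 0.825 m from the base axis. Payload 7 kg.
Tool frame: the origin (TCP) lies between the finger pads; the fingertips stand 25 mm ahead of it and the grasp point (between the pads) lies 6 mm ahead of it; z points along the fingers, y is the line along which they close (so a half turn about z gives the same grasp; the last joint's range is limited). The gripper opens to 88 mm and grips with 3 to 60 N. Pads are 19 mm wide; open, the fingers measure 130 mm over their backs; the gripper's body (78 mm by 193 mm) begins 47 mm behind the grasp point.
Start: joints at [-48.982, 20.546, 0.682, 0, -70.136, -16.507], TCP at [0.28, -0.614, 0.252] pointing down, gripper open.
Joint ranges: [-176.03, 176.03], [-82.01, 121.73], [-58.28, 71.71], [-173.87, 95.51], [-174.79, -0.11], [-173.66, 173.66]. Speed limits (degrees/s): [136.94, 136.94, 172.46, 180, 180, 180].

### API

Orientations are given as [roll, pitch, yaw] about the fixed x, y, z axes, in that order (R = Rz(yaw) Ry(pitch) Rx(roll)).
In Python, from plant import r gives the robot as it stands.
- The arm moves only by the shell command python3 -m crank 'ROWS' [FORCE]. ROWS is JSON, a list of rows, each a list of 3 entries, a list of its own where there are three numbers: the turn, a rotation vector about the tool's x, y, z in degrees, then the shift along the tool's x, y, z in cm, then the closure, from -1 (fully open) to 1 (shut). In form: [[[wx, wy, wz], [dx, dy, dz], fingers], ...]. A call has 1 to 8 rows; each row shifts and turns the commanded pose from where the row before left it, along the tool's axes as they then stand; what a row does not reach is not made up. A row lasts 1/10 s, in which the tool goes at most 50 mm and 8.59 degrees, less where a joint would pass 70% of its speed; a pose out of reach is approached as far as the arm can. A call with a gripper value outside its range is refused whole. The fingers move at their own pace and stop on an object; FORCE is the grip in N (left out, the last holds). Time passes only in rows, so rows that do not move let the fingers close. It gives the time, the measured TCP pose, the force, the opening and the grip force at its end, in the units of the state.
- r.get_state(): the state, without advancing time (a new reading comes with each control period).
- r.capture(name): name is "scene" or "top" or "wrist"; returns a dict with "color" (400x640x3 uint8, red, green, blue), "range_z" (400x640 float32, m along the optical axis (not along the pixel's ray), 0 where there is no reading), "intrinsics" (3x3 intrinsics, pixels), "k1" (the pictures are not rectified: a ray, as slopes to the right and down, at radius r is drawn at 1 + k1 r^2 times it, then the intrinsics apply), "world_from_camera" (4x4, takes a point from camera to world coordinates); the wrist camera has in their place "hand_eye" (4x4, takes a point from camera to tool coordinates, whose origin is the TCP and whose axes are the flange's). Camera axes: x right, y down, z forward; pixel columns grow to the right and rows downward; lengths in m; the calibration is good to about 2 mm. A picture is of the moment at which its call begins: read the wrist's pose just before it.
- r.close_job(): hands the job in; it is judged then, once.
The state is a dict: "time_s": time; "joints": joint angles; "qd": joint speeds; "joint_torque": joint torques, N m; "tcp_pos": TCP position; "eef_rot": TCP orientation; "contact_force": force on the tool from outside, world axes, zero at the start; "moment": the same for the moment, N m; "gripper_width": finger opening in m; "gripper_force": force on a finger pad.
Only numpy, scipy, OpenCV 4.12 (cv2) and the standard library are available. Lean on these libraries where they do the work, as an engineer would, in place of code of your own. Each camera call takes 0.05 s, during which the arm holds its last target. There are 200 camera calls.

### The job

At the jar packing table, count the rack's lanes starting from the end with the tall post (the lane next to the post is the first; lanes that already hold jars count too). With a fingertip, slide the white marker along the rail behind the rack until it stands over the middle of the third lane; then push the lone small jar across the table into that same lane, upright and fully home against the back stop. Do not pick the jar up, and leave the jars already in the rack and everything else undisturbed.

Things in the scene. Friction and masses are not known exactly. Their poses are not given: they have to be found in the camera images.
- rack: Fixed aluminium rack of six equal lanes, open to the robot, with no floor (jars slide on the table). Origin on the table, mid-rack; x into the lanes, y along the rack to the robot's left, z up. Dividers 3 mm thick, 45 mm high at y = 0, +-62, +-124, +-186 mm; lane centres at y = +-31, +-93, +-155 mm. Jars already stand in the lanes at y = +155, -93 and -155.
- rack_mouth (a point): Middle of the rack's front edge on the table (rack x = -43 mm, y = 0), where the dividers end in round beads 5 mm thick. Lanes are 57 mm clear between beads, 59 mm behind them. Axes as the rack's.
- rack_stop (a point): Middle of the front face of the rack's upright back stop, which closes all lanes, 45 mm high (point at rack x = +37 mm, y = 0, on the table). A jar fully home touches this face: its centre is then at rack x = +13 mm. Axes as the rack's.
- rack_rail (a point): Middle of the top of the square rail (10 mm thick) that runs along the whole rack behind the back stop and carries the marker: rack x = +75 mm, y = 0, z = 48 mm. Axes as the rack's; the rail runs along y.
- post: Tall upright steel end post, 18 mm diameter, with a flat round head of 32 mm diameter, 90 mm high in all, fixed just outside one end of the rack, at rack y = +210 mm (left end) or -210 mm (right end), rack x = -30 mm. Counting starts at this end. Origin: centre of its underside, on the table.
- stub: Short steel stub without a head, 18 mm diameter, 22 mm high, fixed outside the other end of the rack, at the mirrored place. Origin: centre of its underside.
- marker (a joint): Position (m) of the white plastic lane marker along the rail: 0 over the middle of the leftmost lane (rack y = +155 mm), growing to the robot's right by 0.062 per lane to 0.310 over the rightmost; rack y = 0.155 - value. Slides with about 1.2 N of friction, stays where left, cannot leave the rail. Starts over one of the two leftmost lanes.
- marker_tab (a point): Centre of the marker's upright tab, straight above the rail, 68 mm above the table. The tab is 20 mm wide along the rail (flat upright ends, to be pushed with a fingertip), 10 mm thick across it, z = 52 to 83 mm. Below it a 24 x 24 mm saddle rides on the rail, z = 36 to 52 mm. Axes as the rack's.
- jar_mid (a point): The jar to be loaded: the only small jar standing outside the rack, on the table between the robot and the rack. Amber glass, gold lid, 48 mm diameter, 62 mm tall, about 0.16 kg, sliding on the table. The point is at its centre, half-way up (31 mm above the table); z up along its axis.
- lane_jar_a: Small full jar like the one to be loaded (48 mm diameter, 62 mm tall), already standing in a lane; leave it alone. Origin: centre of its underside.
- lane_jar_b: Small full jar like the one to be loaded (48 mm diameter, 62 mm tall), already standing in a lane; leave it alone. Origin: centre of its underside.
- lane_jar_c: Small full jar like the one to be loaded (48 mm diameter, 62 mm tall), already standing in a lane; leave it alone. Origin: centre of its underside.
- tall_jar_a: Bystander: large jar, 68 mm diameter, 105 mm tall, left of the working area. Origin: centre of its underside.
- tall_jar_b: Bystander: large jar, 68 mm diameter, 105 mm tall, right of the rack. Origin: centre of its underside.
- tape_roll: Bystander: cardboard ring (tape core), 90 mm diameter, 45 mm high, left of the rack. Origin: centre of its underside.
- lid_stack: Bystander: stack of gold lids, 68 mm diameter, 42 mm high, right of the working area. Origin: centre of its underside.
- label_pad: Bystander: pad of paper, 100 x 70 x 20 mm, behind the rack. Origin: centre of its underside.
Not all that is in view belongs to the job. Leave any green or red look-alike of the part that bears jar_mid alone.

How it is judged:
By the outcome, as a careful person would: the job done as asked, in the order asked, and still so for the second after the job is handed in, with the robot touching nothing.
It also fails if it takes over 72 s, if anything falls off the work surface, if the arm or the gripper's body presses on something with over 40 N, if the wrist force passes 120 N, or if a joint passes its speed limit or range.

## Working session

There is one attempt and no reset: what is moved stays moved. The work goes in short steps, Python scripts to look and compute and a shell command to move; the robot and the scene stay as the last step left them, time stands still between calls to the robot, and variables do not carry over. Pictures are saved under pics/ and viewed, at most 10 in all, crops included, and the job is handed in when it is done.

```bash
ls; mkdir -p pics
cat > h.py <<'E'
import numpy as np, cv2
from plant import r
def save(n,c): cv2.imwrite('pics/'+n+'.png',c[...,::-1])
def pt(c,u,v,T=None,z=None):
    """pixel -> world by depth, or by the plane z"""
    K=c['intrinsics'];d=np.array([(u-K[0,2])/K[0,0],(v-K[1,2])/K[1,1]]);s=d.copy()
    for _ in range(20): s=d/(1+c['k1']*(s@s))
    T=c['world_from_camera'] if T is None else T
    ray=np.array([*s,1.])
    if z is None:
        a=c['range_z'][int(v)-1:int(v)+2,int(u)-1:int(u)+2];k=np.median(a[a>0])
    else: k=(z-T[2,3])/(T[:3,:3]@ray)[2]
    return T[:3,:3]@(ray*k)+T[:3,3]
E
python3 - <<'E'
from h import *
import pickle
s=r.get_state();print(s)
for n in('scene','top'):
    c=r.capture(n);save(n,c);pickle.dump(c,open(n+'.pkl','wb'));print(n,c['world_from_camera'].round(3).tolist(),c['intrinsics'].tolist(),c['k1'])
E
```

```text
pics
{'time_s': 0.0, 'joints': array([-4.89812085e+01,  2.05905197e+01,  6.33193590e-01, -2.20949286e-02,
       -7.01340067e+01, -1.65073872e+01]), 'qd': array([ 0.01741866, -0.01008241,  0.00910849, -0.06337618, -0.01538978,
       -0.03603764]), 'joint_torque': array([ 1.07157219e-03, -5.82715917e+01,  2.93065041e+01,  6.99700803e+00,
        7.05625236e-03, -1.87296123e-04]), 'tcp_pos': array([ 0.27984836, -0.61376193,  0.25062235]), 'eef_rot': array([ 1.79906529e+02, -6.03953307e-03, -1.55496116e+02]), 'contact_force': array([-0.27912239,  0.67875457,  0.10718741]), 'moment': array([-0.01164817, -0.03587427,  0.01141233]), 'gripper_force': 0.0, 'gripper_width': 0.08772242396153229}Traceback (most recent call last):
  File "<stdin>", line 5, in <module>
  File "h.py", line 3, in save
    def save(n,c): cv2.imwrite('pics/'+n+'.png',c[...,::-1])
                                                ~^^^^^^^^^^
KeyError: (Ellipsis, slice(None, None, -1))
```

```bash
sed -i "s/,c\[\.\.\.,::-1\]/,(c['color'] if isinstance(c,dict) else c)[...,::-1]/" h.py
python3 - <<'E'
from h import *
import pickle
for n in('scene','top'):
    c=r.capture(n);save(n,c);pickle.dump(c,open(n+'.pkl','wb'));print(n,c['world_from_camera'].round(3).tolist(),c['intrinsics'].tolist(),c['k1'])
E
```

```text
scene [[0.637, 0.528, -0.561, 1.192], [0.771, -0.444, 0.457, -0.499], [-0.008, -0.724, -0.69, 0.826], [0.0, 0.0, 0.0, 1.0]] [[401.8786889236947, 0.0, 318.6382095829017], [0.0, 401.8786889236947, 202.39308433288699], [0.0, 0.0, 1.0]] -0.03127719364722903
top [[-0.006, -0.995, 0.101, 0.44], [-1.0, 0.005, -0.006, 0.007], [0.006, -0.101, -0.995, 1.104], [0.0, 0.0, 0.0, 1.0]] [[455.9078368763277, 0.0, 322.00421335795124], [0.0, 455.9078368763277, 193.7221708189009], [0.0, 0.0, 1.0]] -0.0443044524030455
```

View pics/top.png

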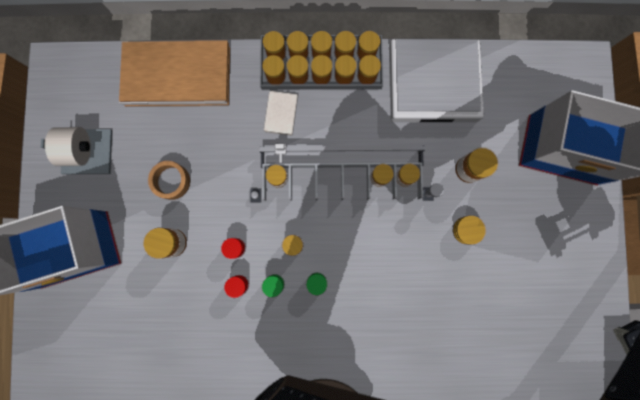

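View pics/scene.png

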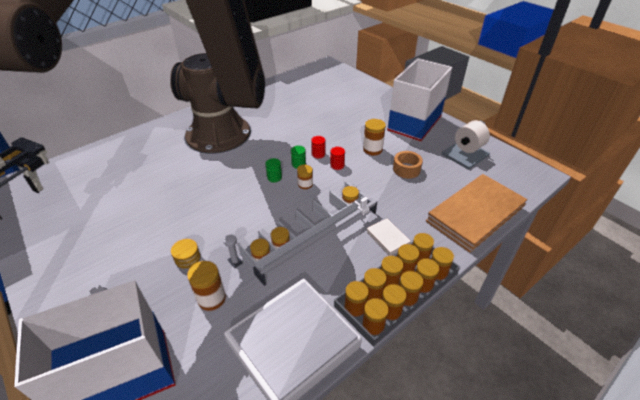

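Run:
```python
from h import *
import pickle
t=pickle.load(open('top.pkl','rb'));s=pickle.load(open('scene.pkl','rb'))
a=cv2.resize(t['color'][135:265,240:445],(800,507),interpolation=cv2.INTER_CUBIC)
b=cv2.resize(s['color'][150:290,215:395],(771,600),interpolation=cv2.INTER_CUBIC)
save('topc',a);save('scc',b)
```

```text
(no output)
```

View pics/topc.png

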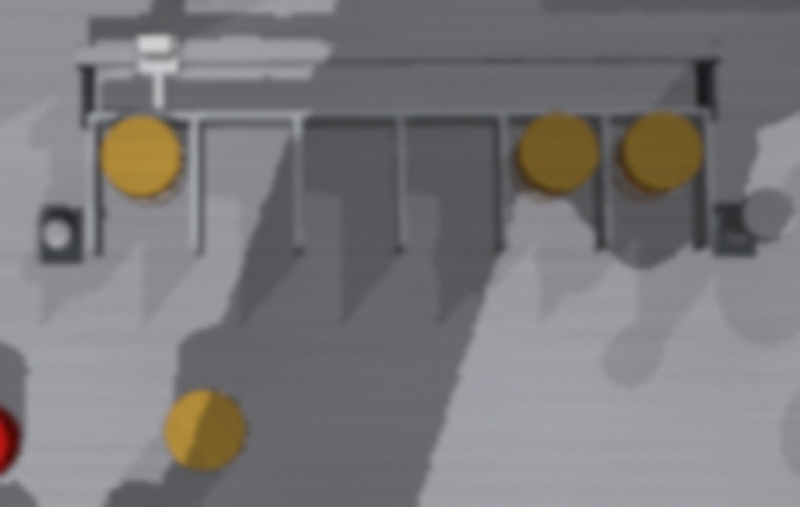

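View pics/scc.png

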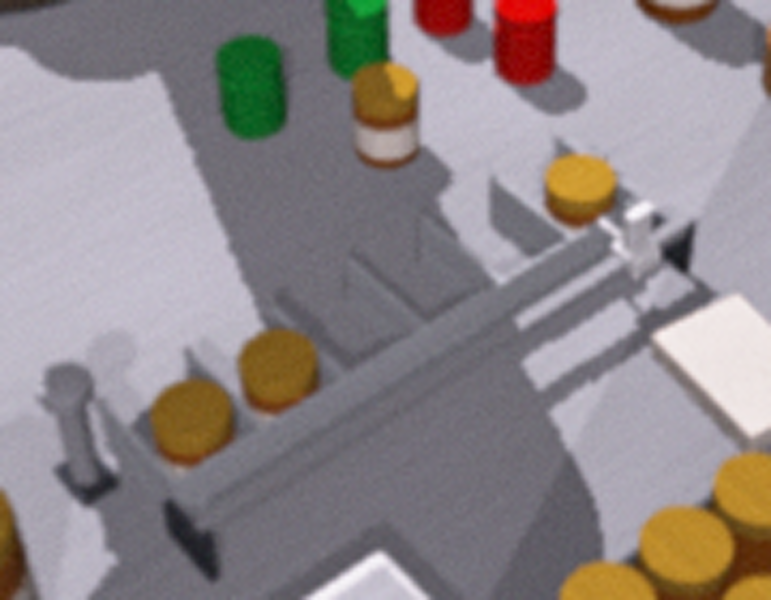

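Top view: the only gold-lidded amber jar outside the rack is at (292,245). The look-alikes are red at (232,248) and (235,287), and green at (272,286) and (317,284); the gold item at (469,230) is the lid stack or a large jar. The crop confirms the amber jar, so jar_mid is (292,245). The tall headed post is at the robot's right end, scene (232,245) and top (432,192), so the third lane is rack y = -31 and the marker target is 0.186. The marker is now near the leftmost lane.

```bash
cat >> h.py <<'E'
def cloud(c):
    K=c['intrinsics'];v,u=np.mgrid[:400,:640];d=np.stack([(u-K[0,2])/K[0,0],(v-K[1,2])/K[1,1]],-1);s=d.copy()
    for _ in range(15): s=d/(1+c['k1']*(s**2).sum(-1,keepdims=True))
    z=c['range_z'];P=np.dstack([s[...,0]*z,s[...,1]*z,z]);T=c['world_from_camera']
    P=P@T[:3,:3].T+T[:3,3];P[z==0]=np.nan;return P
E
python3 - <<'E'
from h import *
import pickle
from scipy.optimize import minimize
from scipy.spatial import cKDTree
# rack top model
m=[]
for y in np.arange(-186,187,62): m+=[(x,y+e) for x in np.arange(-43,38,1.) for e in(-1,0,1)]
m+=[(x,y) for y in np.arange(-187,188,1.) for x in (38,39)]
tree=cKDTree(np.array(m)/1000)
for n in('top','scene'):
    c=pickle.load(open(n+'.pkl','rb'));P=cloud(c);col=c['color'].astype(int)
    if n=='top':
        print('table z',np.nanmedian(P[300:380,150:250,2]))
        for nm,(u,v) in dict(jar=(292,245),A=(276,174),B=(383,174),C=(409,174)).items():
            W=P[v-16:v+17,u-16:u+17];q=W[(W[...,2]>.054)&(W[...,2]<.07)]
            print(nm,q.mean(0).round(4),np.median(q,0).round(4),((q.min(0)+q.max(0))/2).round(4),len(q))
        for nm,(u,v) in dict(green=(272,286),green2=(317,284),red=(232,248),post=(437,189)).items():
            print(nm,pt(c,u,v).round(4))
        box=(slice(140,205),slice(255,430))
    else: box=(slice(150,290),slice(215,395))
    Q=P[box].reshape(-1,3);C=col[box].reshape(-1,3)
    w=Q[(Q[:,2]>.09-.04)&(Q[:,2]<.088)&(C.min(1)>150)];print('white',len(w),w.mean(0).round(4),w.min(0).round(4),w.max(0).round(4))
    q=Q[(Q[:,2]>.038)&(Q[:,2]<.047)]
    q=q[(q[:,0]>.5)&(q[:,0]<.75)];print(len(q),q.min(0),q.max(0))
    best=None
    for x0 in np.arange(.56,.68,.01):
      for y0 in np.arange(-.08,.06,.01):
        f=lambda p:np.minimum(tree.query(np.c_[(q[:,0]-p[0])*np.cos(p[2])+(q[:,1]-p[1])*np.sin(p[2]),-(q[:,0]-p[0])*np.sin(p[2])+(q[:,1]-p[1])*np.cos(p[2])])[0],.008).mean()
        e=f((x0,y0,0))
        if best is None or e<best[0]: best=(e,x0,y0)
    o=minimize(f,[*best[1:],0.],method='Nelder-Mead',options=dict(initial_simplex=[[*best[1:],0],[best[1]+.006,best[2],0],[best[1],best[2]+.006,0],[best[1],best[2],.03]],xatol=1e-5,fatol=1e-7))
    print(n,'rack',o.x.round(4),np.degrees(o.x[2]).round(2),o.fun)
E
```

```text
table z 0.00034619134870861323
jar [0.4294 0.0681 0.0621] [0.4288 0.0691 0.0622] [0.4288 0.0692 0.0617] 341
A [0.5909 0.106  0.0619] [0.5913 0.1062 0.062 ] [0.5916 0.1065 0.0609] 338
B [ 0.5922 -0.1395  0.062 ] [ 0.5925 -0.1387  0.0621] [ 0.593  -0.1471  0.0609] 343
C [ 0.5924 -0.2008  0.0617] [ 0.5926 -0.2008  0.0618] [ 0.5928 -0.2017  0.0609] 336
green [0.3369 0.1144 0.0612]
green2 [0.3408 0.0128 0.0611]
red [0.4225 0.2057 0.0612]
post [ 0.5521 -0.258   0.0897]
white 111 [0.6498 0.0883 0.062 ] [0.6237 0.0021 0.05  ] [0.6595 0.1429 0.0871]
878 [ 0.53587711 -0.25058094  0.03800199] [0.66356074 0.14571715 0.04699903]
top rack [ 0.5799 -0.0476  0.006 ] 0.34 0.003598418783308476
white 153 [ 0.6982 -0.0527  0.0597] [ 0.537  -0.2758  0.05  ] [0.7718 0.1072 0.0878]
1247 [ 0.53768948 -0.33647684  0.03800015] [0.749406   0.33515665 0.04699661]
scene rack [ 0.5815 -0.0496  0.0051] 0.29 0.004328345723149407
```

```bash
python3 - <<'E'
from h import *
import pickle
c=pickle.load(open('top.pkl','rb'));P=cloud(c)
for v in range(141,152): print(v,[f"{P[v,u,0]:.3f},{P[v,u,1]:.3f},{P[v,u,2]:.3f}" for u in range(273,288,2)])
for u,v in((274.5,145.5),(284.5,145.5)): print(pt(c,u,v,z=.083))
E
python3 -m crank '[[[0,0,-8.2],[0,0,0],1],[[0,0,-8.2],[0,0,0],1],[[0,0,-8.2],[0,0,0],1],[[0,0,-8.2],[0,0,0],1],[[0,0,-8.2],[0,0,0],1],[[0,0,-8.2],[0,0,0],1],[[0,0,-8.2],[0,0,0],1],[[0,0,-8.1],[0,0,0],1]]' 20
```

```text
141 ['0.684,0.120,-0.004', '0.684,0.115,-0.003', '0.683,0.110,0.002', '0.683,0.105,0.001', '0.683,0.100,-0.000', '0.683,0.095,0.001', '0.683,0.091,-0.002', '0.682,0.085,0.003']
142 ['0.680,0.120,0.001', '0.680,0.115,-0.000', '0.681,0.110,-0.001', '0.681,0.105,-0.001', '0.680,0.100,0.000', '0.679,0.095,0.004', '0.680,0.090,-0.001', '0.680,0.085,0.000']
143 ['0.678,0.120,-0.002', '0.677,0.115,0.004', '0.678,0.110,-0.002', '0.677,0.105,0.002', '0.678,0.100,0.001', '0.678,0.095,-0.001', '0.677,0.090,0.003', '0.677,0.085,0.004']
144 ['0.675,0.120,0.000', '0.675,0.115,-0.000', '0.658,0.102,0.083', '0.658,0.098,0.081', '0.659,0.094,0.077', '0.659,0.089,0.078', '0.664,0.086,0.055', '0.675,0.085,0.001']
145 ['0.673,0.120,-0.001', '0.673,0.115,0.000', '0.655,0.102,0.082', '0.655,0.098,0.083', '0.655,0.093,0.083', '0.656,0.089,0.079', '0.661,0.086,0.054', '0.673,0.086,-0.001']
146 ['0.671,0.120,-0.001', '0.671,0.115,-0.002', '0.653,0.102,0.082', '0.653,0.098,0.083', '0.653,0.093,0.082', '0.653,0.089,0.084', '0.659,0.086,0.055', '0.670,0.085,0.001']
147 ['0.658,0.115,0.049', '0.657,0.110,0.052',
[... 338 characters left out ...]
,0.051', '0.649,0.104,0.068', '0.650,0.099,0.065', '0.649,0.095,0.066', '0.649,0.090,0.067', '0.652,0.086,0.055', '0.654,0.082,0.045']
150 ['0.650,0.115,0.050', '0.651,0.110,0.048', '0.650,0.105,0.053', '0.650,0.100,0.053', '0.649,0.096,0.054', '0.650,0.091,0.050', '0.650,0.086,0.052', '0.650,0.082,0.050']
151 ['0.650,0.116,0.042', '0.650,0.111,0.041', '0.648,0.105,0.052', '0.647,0.100,0.057', '0.647,0.096,0.055', '0.647,0.091,0.054', '0.648,0.087,0.051', '0.649,0.082,0.042']
[0.6541969  0.10802886 0.083     ]
[0.65407899 0.08526835 0.083     ]
time_s: 0.95
tcp_pos: [0.2799, -0.614, 0.2512]
eef_rot: [180.0, 0.0, -89.7]
contact_force: [-0.3, 0.1, -0.1]
gripper_width: 0.0289
gripper_force: 0.0
```

```bash
python3 -m crank '[[[0,0,0],[-4.4,-2.1,0],1],[[0,0,0],[-4.4,-2.1,0],1],[[0,0,0],[-4.4,-2.1,0],1],[[0,0,0],[-4.4,-2.1,0],1],[[0,0,0],[-4.4,-2.1,0],1],[[0,0,0],[-4.4,-2.1,0],1],[[0,0,0],[-4.4,-2.1,0],1],[[0,0,0],[-4.4,-2.1,0],1]]'
python3 -m crank '[[[0,0,0],[-4.4,-2.1,0],1],[[0,0,0],[-4.4,-2.1,0],1],[[0,0,0],[-4.4,-2.1,0],1],[[0,0,0],[-4.4,-2.1,0],1],[[0,0,0],[-4.4,-2.1,0],1],[[0,0,0],[-4.4,-2.1,0],1],[[0,0,0],[-4.4,-2.1,0],1],[[0,0,0],[-4.4,-2.1,0],1]]'
python3 -m crank '[[[0,0,0],[-3,-1.9,1],1],[[0,0,0],[-3,-1.9,1],1],[[0,0,0],[0,0,4],1],[[0,0,0],[0,0,4],1],[[0,0,0],[0,0,3],1],[[0,0,0],[0,0,0],1]]'
```

```text
time_s: 1.75
tcp_pos: [0.4483, -0.2602, 0.2516]
eef_rot: [-180.0, 0.0, -90.0]
contact_force: [0.9, -0.0, 0.2]
gripper_width: 0.0001
gripper_force: 0.0
time_s: 2.55
tcp_pos: [0.6162, 0.0919, 0.2515]
eef_rot: [180.0, -0.0, -90.0]
contact_force: [0.5, -0.7, 0.5]
gripper_width: 0.0007
gripper_force: 0.0
time_s: 3.15
tcp_pos: [0.6508, 0.1488, 0.1163]
eef_rot: [179.5, -0.2, -90.0]
contact_force: [0.0, 0.4, -0.4]
gripper_width: 0.0007
gripper_force: 0.0
```

```bash
python3 -m crank '[[[0,0,0],[0,-0.3,1.5],1],[[0,0,0],[0,0,1.5],1],[[0,0,0],[0,0,0],1],[[0,0,0],[1,0,0],1],[[0,0,0],[1,0,0],1],[[0,0,0],[0.5,0,0],1],[[0,0,0],[0.5,0,0],1],[[0,0,0],[0.5,0,0],1]]'
python3 -m crank '[[[0,0,0],[0.5,0,0],1],[[0,0,0],[1,0,0],1],[[0,0,0],[1,0,0],1],[[0,0,0],[1,0,0],1],[[0,0,0],[1,0,0],1],[[0,0,0],[1,0,0],1]]'
```

```text
time_s: 3.95
tcp_pos: [0.6572, 0.1145, 0.0922]
eef_rot: [-179.9, 0.0, -90.0]
contact_force: [-0.3, 1.2, 1.3]
gripper_width: 0.0004
gripper_force: 0.7
time_s: 4.55
tcp_pos: [0.657, 0.059, 0.0915]
eef_rot: [-180.0, 0.0, -90.0]
contact_force: [1.2, 2.9, 1.0]
gripper_width: 0.0004
gripper_force: 0.8
```

```bash
python3 -m crank '[[[0,0,0],[1.3,0,0],1],[[0,0,0],[1.3,0,0],1],[[0,0,0],[1.3,0,0],1],[[0,0,0],[1.3,0,0],1],[[0,0,0],[1.3,0,0],1],[[0,0,0],[1.3,0,0],1],[[0,0,0],[1,0,0],1],[[0,0,0],[0.5,0,0],1]]'
python3 -m crank '[[[0,0,0],[0.5,0,0],1],[[0,0,0],[0,0,0],1]]'
cat > m.py <<'E'
from h import *
s=r.get_state();print(s['tcp_pos'],s['contact_force'])
c=r.capture('top');P=cloud(c)
W=P[142:148,270:380]
q=W[(W[...,2]>.074)&(W[...,2]<.09)&(c['color'][142:148,270:380].min(-1)>100)]
print('tab',len(q),np.median(q,0),q.min(0),q.max(0))
im=c['color'][130:205,255:435];save('mk',cv2.resize(im,None,fx=4.4,fy=4.4,interpolation=cv2.INTER_CUBIC))
E
python3 m.py
```

```text
time_s: 5.35
tcp_pos: [0.6567, -0.0343, 0.0915]
eef_rot: [180.0, -0.0, -90.0]
contact_force: [0.8, 1.1, 0.3]
gripper_width: 0.0006
gripper_force: 0.7
time_s: 5.55
tcp_pos: [0.6565, -0.0387, 0.0914]
eef_rot: [179.9, -0.0, -90.0]
contact_force: [-0.8, -0.5, -0.5]
gripper_width: 0.0005
gripper_force: 0.0
[ 0.65647163 -0.03872444  0.09140209] [-0.83172807 -0.51386611 -0.51378909]
  return _methods._mean(a, axis=axis, dtype=dtype,
  ret = um.true_divide(
Traceback (most recent call last):
  File "m.py", line 6, in <module>
    print('tab',len(q),np.median(q,0),q.min(0),q.max(0))
                                      ~~~~~^^^
ValueError: zero-size array to reduction operation minimum which has no identity
```

```bash
python3 -m crank '[[[0,0,0],[-1,0,0],1],[[0,0,0],[-2,0,-2],1],[[0,0,0],[-4,0,-2],1],[[0,0,0],[-4.5,0,0],1],[[0,0,0],[-4.5,0,0],1],[[0,0,0],[-4,0,0],1],[[0,0,0],[0,0,0],1]]'
sed -i 's/^print(.tab.*/if len(q): print("tab",len(q),np.median(q,0),q.min(0),q.max(0))/' m.py; python3 m.py
```

```text
time_s: 6.3
tcp_pos: [0.6565, 0.1677, 0.1315]
eef_rot: [-180.0, 0.0, -89.7]
contact_force: [-0.5, -0.4, 0.5]
gripper_width: 0.0003
gripper_force: 0.0
[0.65648424 0.16765625 0.13148514] [-0.49294556 -0.42246282  0.47509754]
tab 40 [ 0.65441189 -0.05820301  0.08251111] [ 0.65006166 -0.06627364  0.07834127] [ 0.65989358 -0.05009788  0.08748905]
```

View pics/mk.png

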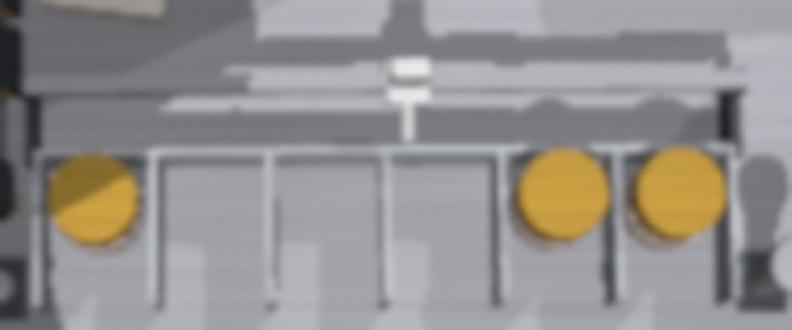

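The crop shows the marker at (410,80). That is a little left of the middle of the lane between the dividers at x = 387 and x = 500, so it needs about 20 mm more. I'll refine the divider positions first.

Run:
```python
from h import *
import pickle
c=pickle.load(open('top.pkl','rb'))
c=r.capture('top')
for v in (168,169,170):
    for x,ry in((153,.124),(269,.062),(387,0),(501,-.062),(615,-.124)):
        u0=int(255+x/4.4);w=c['color'][v,u0-4:u0+6].astype(float).sum(1);w=np.clip(w-np.median(w),0,None)
        u=(w*np.arange(u0-4,u0+6)).sum()/w.sum();p=pt(c,u,v,z=.045);print(v,ry,round(u,2),(p[1]-ry).round(4),p[0].round(4),end=' | ')
    print()
```

```text
168 0.124 290.37 -0.0498 0.6083 | 168 0.062 315.53 -0.0468 0.608 | 168 0 342.79 -0.0489 0.6077 | 168 -0.062 366.75 -0.0432 0.6075 | 168 -0.124 393.76 -0.0449 0.6072 | 
169 0.124 290.69 -0.0505 0.6059 | 169 0.062 315.54 -0.0469 0.6056 | 169 0 342.94 -0.0492 0.6053 | 169 -0.062 366.49 -0.0426 0.6051 | 169 -0.124 393.71 -0.0447 0.6048 | 
170 0.124 290.74 -0.0507 0.6035 | 170 0.062 315.47 -0.0467 0.6032 | 170 0 342.97 -0.0492 0.603 | 170 -0.062 366.47 -0.0425 0.6027 | 170 -0.124 393.56 -0.0443 0.6025 |
```

```bash
python3 -m crank '[[[0,0,0],[4.5,0,0],1],[[0,0,0],[4.5,0,0],1],[[0,0,0],[4,0,2],1],[[0,0,0],[4,0,2],1],[[0,0,0],[1.5,0,0],1],[[0,0,0],[1,0,0],1],[[0,0,0],[0.5,0,0],1],[[0,0,0],[0.5,0,0],1]]'
python3 -m crank '[[[0,0,0],[0.5,0,0],1],[[0,0,0],[0.5,0,0],1],[[0,0,0],[0.5,0,0],1],[[0,0,0],[0.3,0,0],1],[[0,0,0],[0.2,0,0],1],[[0,0,0],[0,0,0],1],[[0,0,0],[0,0,0],1]]'
```

```text
time_s: 7.2
tcp_pos: [0.6574, -0.0426, 0.0923]
eef_rot: [-179.9, 0.0, -90.0]
contact_force: [-0.2, 0.6, 0.5]
gripper_width: 0.0008
gripper_force: 0.7
time_s: 7.9
tcp_pos: [0.6566, -0.0633, 0.0913]
eef_rot: [180.0, -0.0, -90.0]
contact_force: [-0.1, -0.1, 0.2]
gripper_width: 0.0004
gripper_force: 0.0
```

```bash
python3 -m crank '[[[0,0,0],[-1,0,0],1],[[0,0,0],[0,0,-4],1],[[0,0,0],[0,0,-3],1],[[0,0,0],[4.5,0,0],1],[[0,0,0],[4.5,0,0],1],[[0,0,0],[4.5,0,0],1],[[0,0,0],[4.5,0,0],1],[[0,0,0],[2,0,0],1]]'
python3 -m crank '[[[0,0,0],[0,0,0],1],[[0,0,0],[0,0,0],1]]'; python3 m.py
```

```text
time_s: 8.7
tcp_pos: [0.6565, -0.2558, 0.1612]
eef_rot: [180.0, -0.0, -90.1]
contact_force: [-0.2, 0.2, -0.4]
gripper_width: 0.0003
gripper_force: 0.0
time_s: 8.9
tcp_pos: [0.6568, -0.2528, 0.1611]
eef_rot: [180.0, 0.0, -90.0]
contact_force: [0.1, -0.1, -0.5]
gripper_width: 0.0009
gripper_force: 0.0
[ 0.65677558 -0.25279487  0.16113514] [ 0.09349836 -0.08603898 -0.45535178]
```

View pics/mk.png

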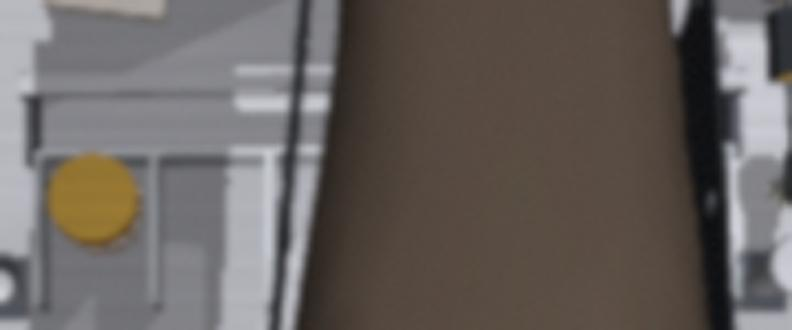

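```bash
python3 -m crank '[[[0,0,0],[-4,0,0],1],[[0,0,0],[-4,0,0],1],[[0,0,0],[-4,0,0],1],[[0,0,0],[-0.5,0,3],1],[[0,0,0],[0,0,4],1],[[0,0,0],[0,0,0],1],[[0,0,0],[-1,0,0],1],[[0,0,0],[-0.5,0,0],1]]'
python3 -m crank '[[[0,0,0],[-0.5,0,0],1],[[0,0,0],[-0.5,0,0],1],[[0,0,0],[-0.3,0,0],1],[[0,0,0],[-0.2,0,0],1],[[0,0,0],[0,0,0],1],[[0,0,0],[0,0,0],1]]'
```

```text
time_s: 9.75
tcp_pos: [0.6582, -0.1119, 0.0937]
eef_rot: [-179.8, -0.0, -89.9]
contact_force: [-0.6, -0.2, 0.0]
gripper_width: 0.0006
gripper_force: 0.0
time_s: 10.35
tcp_pos: [0.6567, -0.0981, 0.0914]
eef_rot: [180.0, 0.0, -90.0]
contact_force: [0.1, 0.1, -0.1]
gripper_width: 0.0004
gripper_force: 0.0
```

```bash
python3 -m crank '[[[0,0,0],[1,0,0],1],[[0,0,0],[0,0,-4],1],[[0,0,0],[0,0,-4],1],[[0,0,0],[-2.5,2.5,-2],1],[[0,0,0],[-3.2,3.2,0],1],[[0,0,0],[-3.2,3.2,0],1],[[0,0,0],[-3.2,3.2,0],1],[[0,0,0],[-3.2,3.2,0],1]]'
python3 -m crank '[[[0,0,0],[-3.2,3.2,0],0.32],[[0,0,0],[-3.2,3.2,0],0.32],[[0,0,0],[-3.2,1,0],0.32],[[0,0,0],[0,0,0],0.32],[[0,0,0],[0,0,0],0.32],[[0,0,0],[0,0,0],0.32]]'; python3 m.py
python3 - <<'E'
from h import *
c=r.capture('top');P=cloud(c);u,v=292,245
W=P[v-16:v+17,u-16:u+17];q=W[(W[...,2]>.054)&(W[...,2]<.07)];print(q.mean(0),len(q))
E
```

```text
time_s: 11.15
tcp_pos: [0.5026, 0.0451, 0.1915]
eef_rot: [-180.0, 0.0, -90.0]
contact_force: [-0.5, 1.1, 0.3]
gripper_width: 0.0003
gripper_force: 0.0
time_s: 11.75
tcp_pos: [0.4301, 0.1402, 0.1914]
eef_rot: [180.0, -0.0, -90.0]
contact_force: [0.4, -0.3, -0.1]
gripper_width: 0.0295
gripper_force: 0.0
[0.43009076 0.14019019 0.1914457 ] [ 0.35348745 -0.28006372 -0.07478427]
tab 42 [ 0.65445584 -0.07510956  0.08271128] [ 0.6503324  -0.08445784  0.07722144] [ 0.659829   -0.06601368  0.0878425 ]
[0.42937769 0.06818664 0.06204281] 342
```

View pics/mk.png

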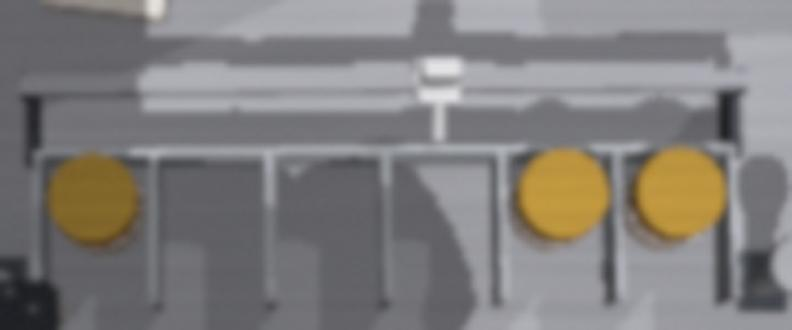

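The marker now reads about 3 mm short of the lane middle (crop x 440 against 444, plus parallax). I have plenty of time, so I'll nudge it again.

```bash
python3 -m crank '[[[0,0,0],[2.8,-3.77,0],1],[[0,0,0],[2.8,-3.77,0],1],[[0,0,0],[2.8,-3.77,0],1],[[0,0,0],[2.8,-3.77,0],1],[[0,0,0],[2.8,-3.77,0],1],[[0,0,0],[2.8,-3.77,0],1],[[0,0,0],[0,0,0],1],[[0,0,0],[0,0,0],1]]'
python3 -m crank '[[[0,0,0],[0,0,4],1],[[0,0,0],[0,0,4],1],[[0,0,0],[0,0,2],1],[[0,0,0],[1,0,0],1],[[0,0,0],[0.8,0,0],1],[[0,0,0],[0.5,0,0],1],[[0,0,0],[0.2,0,0],1],[[0,0,0],[0.2,0,0],1]]'
python3 -m crank '[[[0,0,0],[0.2,0,0],1],[[0,0,0],[0.15,0,0],1],[[0,0,0],[0,0,0],1],[[0,0,0],[0,0,0],1]]'
```

```text
time_s: 12.65
tcp_pos: [0.6562, -0.0295, 0.1898]
eef_rot: [179.9, -0.0, -90.2]
contact_force: [-0.2, 0.4, -0.3]
gripper_width: 0.0005
gripper_force: 0.0
time_s: 13.45
tcp_pos: [0.6567, -0.0544, 0.093]
eef_rot: [-179.9, 0.0, -90.0]
contact_force: [0.1, 0.4, -0.1]
gripper_width: 0.0007
gripper_force: 0.0
time_s: 13.85
tcp_pos: [0.656, -0.0575, 0.0915]
eef_rot: [180.0, -0.0, -90.0]
contact_force: [0.2, 0.9, -0.4]
gripper_width: 0.0003
gripper_force: 0.0
```

```bash
python3 -m crank '[[[0,0,0],[0.1,0,0],1],[[0,0,0],[0,0,0],1],[[0,0,0],[-1.5,0,0],1],[[0,0,0],[0,0,-4],1],[[0,0,0],[0,0,-4],1],[[0,0,0],[0,0,-2],1]]'
python3 -m crank '[[[0,0,0],[-2.9,3.75,0],0.32],[[0,0,0],[-2.9,3.75,0],0.32],[[0,0,0],[-2.9,3.75,0],0.32],[[0,0,0],[-2.9,3.75,0],0.32],[[0,0,0],[-2.9,3.75,0],0.32],[[0,0,0],[-2.9,3.75,0],0.32],[[0,0,0],[0,0,0],0.32],[[0,0,0],[0,0,0],0.32]]'; python3 m.py
```

```text
time_s: 14.45
tcp_pos: [0.6575, -0.0429, 0.1953]
eef_rot: [-179.8, -0.0, -89.9]
contact_force: [0.3, -0.0, -0.4]
gripper_width: 0.0004
gripper_force: 0.0
time_s: 15.25
tcp_pos: [0.4305, 0.1317, 0.1922]
eef_rot: [-179.9, 0.0, -89.8]
contact_force: [0.6, -0.1, 0.3]
gripper_width: 0.0296
gripper_force: 0.0
[0.43046387 0.1317057  0.19216913] [ 0.55392086 -0.09589872  0.31480543]
tab 43 [ 0.65475521 -0.07761606  0.08270706] [ 0.65031693 -0.08689183  0.07614523] [ 0.65935102 -0.06808159  0.08723111]
```

```bash
python3 -m crank '[[[0,0,0],[0,0,4],0.32],[[0,0,0],[0,0,4],0.32],[[0,0,0],[0,0,4],0.32],[[0,0,0],[0,0,3],0.32],[[0,0,0],[1,0,0],0.32],[[0,0,0],[1,0,0],0.32],[[0,0,0],[0.7,0,0],0.32],[[0,0,0],[0.5,0,0],0.32]]'
python3 -m crank '[[[0,0,0],[0.5,0,0],0.32],[[0,0,0],[0.8,0,0],0.32],[[0,0,0],[1,-0.3,0],0.32],[[0,0,0],[1,-0.3,0],0.32],[[0,0,0],[1,-0.3,0],0.32],[[0,0,0],[1,-0.3,0],0.32],[[0,0,0],[1,-0.3,0],0.32],[[0,0,0],[1,-0.3,0],0.32]]'
```

```text
time_s: 16.1
tcp_pos: [0.432, 0.0978, 0.0429]
eef_rot: [-179.9, 0.1, -90.1]
contact_force: [-0.4, 1.6, 1.1]
gripper_width: 0.0296
gripper_force: 0.8
time_s: 16.9
tcp_pos: [0.4493, 0.0244, 0.0415]
eef_rot: [180.0, -0.0, -90.0]
contact_force: [-1.0, 2.6, 2.6]
gripper_width: 0.0296
gripper_force: 1.4
```

Continuing to finger y of about -0.0505 and x of about 0.470.

```bash
python3 -m crank '[[[0,0,0],[1,-0.3,0],0.32],[[0,0,0],[1,-0.3,0],0.32],[[0,0,0],[1,-0.3,0],0.32],[[0,0,0],[1,-0.3,0],0.32],[[0,0,0],[1,-0.3,0],0.32],[[0,0,0],[1,-0.3,0],0.32],[[0,0,0],[0.5,-0.1,0],0.32],[[0,0,0],[0.3,0,0],0.32]]'
python3 -m crank '[[[0,0,0],[0.2,0,0],0.32],[[0,0,0],[0,0,0],0.32]]'
python3 - <<'E'
from h import *
for n in('top','scene'):
    c=r.capture(n);P=cloud(c);C=c['color'].astype(int)
    m=(P[...,2]>.054)&(P[...,2]<.068)&(abs(P[...,0]-.47)<.06)&(abs(P[...,1]+.07)<.07)&(C[...,0]>C[...,2]*1.8)
    q=P[m];print(n,len(q),q.mean(0) if len(q) else '')
E
```

```text
time_s: 17.7
tcp_pos: [0.4682, -0.0432, 0.0415]
eef_rot: [-180.0, -0.0, -90.0]
contact_force: [0.4, 2.1, 1.4]
gripper_width: 0.0296
gripper_force: 0.9
time_s: 17.9
tcp_pos: [0.468, -0.0448, 0.0415]
eef_rot: [180.0, -0.0, -90.0]
contact_force: [-0.0, 1.5, -0.3]
gripper_width: 0.0297
gripper_force: 0.1
top 0 
scene 115 [ 0.47316586 -0.08204801  0.06030677]
```

```bash
python3 -m crank '[[[0,0,0],[-2,0,0],0.32],[[0,0,0],[-2,0,0],0.32],[[0,0,0],[0,0,-4],0.32],[[0,0,0],[-4,0,-2],0.32],[[0,0,0],[-4.5,0,0],0.32],[[0,0,0],[-4,0,0],0.32],[[0,0,0],[0,0,0],0.32],[[0,0,0],[0,0,0],0.32]]'
cat > j.py <<'E'
from h import *
c=r.capture('top');P=cloud(c);C=c['color'].astype(int)
m=(P[...,2]>.054)&(P[...,2]<.068)&(abs(P[...,0]-.50)<.13)&(abs(P[...,1]+.078)<.035)&(C[...,0]>C[...,2]*1.8)
q=P[m];print(len(q),q.mean(0),q.min(0),q.max(0)) if len(q) else print('none')
save('j',cv2.resize(c['color'][120:320,200:460],(780,600),interpolation=cv2.INTER_CUBIC))
E
python3 j.py
```

```text
time_s: 18.8
tcp_pos: [0.4675, 0.1212, 0.1014]
eef_rot: [180.0, -0.0, -89.8]
contact_force: [0.8, 0.1, 0.2]
gripper_width: 0.0294
gripper_force: 0.0
319 [ 0.46709668 -0.07138207  0.06221198] [ 0.44602703 -0.0929517   0.05612216] [ 0.48937054 -0.04918318  0.06764229]
```

```bash
python3 -m crank '[[[0,0,8.2],[0,0,0],0.32],[[0,0,8.2],[0,0,0],0.32],[[0,0,8.2],[0,0,0],0.32],[[0,0,8.2],[0,0,0],0.32],[[0,0,8.2],[0,0,0],0.32],[[0,0,8.2],[0,0,0],0.32],[[0,0,8.2],[0,0,0],0.32],[[0,0,8.2],[0,0,0],0.32]]'
python3 -m crank '[[[0,0,8.2],[0,0,0],0.32],[[0,0,8.2],[0,0,0],0.32],[[0,0,8],[0,0,0],0.32],[[0,0,0],[3.5,0,0],0.32],[[0,0,0],[3.3,0,0],0.32],[[0,0,0],[0,0,0],0.32],[[0,0,0],[0,0,0],0.32]]'
```

```text
time_s: 19.65
tcp_pos: [0.4678, 0.119, 0.1013]
eef_rot: [-180.0, -0.0, -156.0]
contact_force: [1.1, 0.3, 0.4]
gripper_width: 0.0298
gripper_force: 0.0
time_s: 20.35
tcp_pos: [0.3997, 0.1195, 0.1018]
eef_rot: [180.0, 0.0, -180.0]
contact_force: [0.8, 0.3, -0.1]
gripper_width: 0.03
gripper_force: 0.0
```

```bash
python3 -m crank '[[[0,0,0],[0,-4.5,0],0.32],[[0,0,0],[0,-4.5,0],0.32],[[0,0,0],[0,-4.5,0],0.32],[[0,0,0],[0,-4,0],0.32],[[0,0,0],[0,-1.7,0],0.32],[[0,0,0],[0,0,3],0.32],[[0,0,0],[0,0,3],0.32],[[0,0,0],[0,0,0],0.32]]'
python3 -m crank '[[[0,0,0],[-1,0,0],0.32],[[0,0,0],[-1,0,0],0.32],[[0,0,0],[-1,0,0],0.32],[[0,0,0],[-0.5,0,0],0.32],[[0,0,0],[-0.5,0,0],0.32],[[0,0,0],[-0.5,0,0],0.32]]'
```

```text
time_s: 21.15
tcp_pos: [0.3982, -0.0732, 0.0389]
eef_rot: [-179.9, -0.4, 179.9]
contact_force: [-1.0, -1.2, 0.1]
gripper_width: 0.0298
gripper_force: 0.0
time_s: 21.75
tcp_pos: [0.4449, -0.0717, 0.0417]
eef_rot: [-180.0, -0.0, -180.0]
contact_force: [-1.3, -1.4, 1.7]
gripper_width: 0.0296
gripper_force: 1.0
```

```bash
python3 -m crank '[[[0,0,0],[-0.7,-0.17,0],0.32],[[0,0,0],[-0.7,-0.17,0],0.32],[[0,0,0],[-0.7,-0.17,0],0.32],[[0,0,0],[-0.7,-0.17,0],0.32],[[0,0,0],[0,0,0],0.32],[[0,0,0],[0,0,0],0.32]]'
```

```text
time_s: 22.35
tcp_pos: [0.4735, -0.0785, 0.0414]
eef_rot: [180.0, 0.0, 180.0]
contact_force: [0.5, 0.3, 0.2]
gripper_width: 0.0295
gripper_force: 0.0
```

```bash
python3 -m crank '[[[0,0,0],[-0.7,0,0],0.32],[[0,0,0],[-0.7,0,0],0.32],[[0,0,0],[-0.7,0,0],0.32],[[0,0,0],[-0.7,0,0],0.32],[[0,0,0],[-0.7,0,0],0.32],[[0,0,0],[-0.5,0,0],0.32],[[0,0,0],[-0.4,0,0],0.32],[[0,0,0],[0,0,0],0.32]]'
```

```text
time_s: 23.15
tcp_pos: [0.5178, -0.0784, 0.0415]
eef_rot: [-180.0, 0.0, -180.0]
contact_force: [0.3, 0.4, -0.4]
gripper_width: 0.0295
gripper_force: 0.1
```

```bash
python3 -m crank '[[[0,0,0],[1,0,0],0.32],[[0,0,0],[1.5,0,0],0.32],[[0,0,0],[0,0,0],1],[[0,0,0],[0,0,0],1],[[0,0,0],[0,0,0],1],[[0,0,0],[0,0,0],1]]'
python3 - <<'E'
from h import *
c=r.capture('scene');P=cloud(c);C=c['color'].astype(int)
m=(P[...,2]>.057)&(P[...,2]<.066)&(abs(P[...,0]-.55)<.07)&(abs(P[...,1]+.078)<.035)&(C[...,0]>C[...,2]*1.8)
q=P[m];print(len(q),q.mean(0),q.min(0),q.max(0))
save('s2',cv2.resize(c['color'][150:290,215:395],(771,600),interpolation=cv2.INTER_CUBIC))
E
```

```text
time_s: 23.75
tcp_pos: [0.4926, -0.0783, 0.0417]
eef_rot: [180.0, 0.0, -180.0]
contact_force: [-0.7, 0.4, 0.4]
gripper_width: 0.0039
gripper_force: 0.0
178 [ 0.54849734 -0.08150065  0.06098517] [ 0.52295585 -0.10477146  0.05703084] [ 0.57161512 -0.05807062  0.06429942]
```

View pics/s2.png

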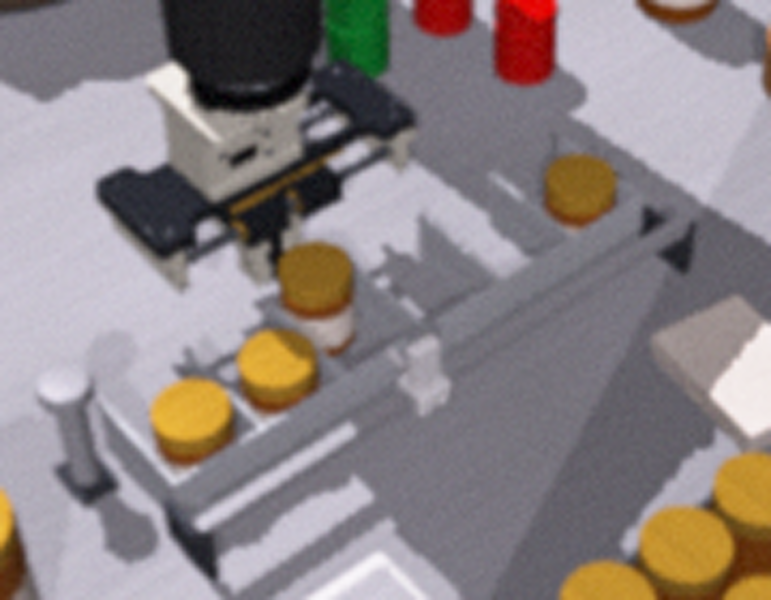

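Run:
```python
from h import *
c=r.capture('scene');P=cloud(c)
for a,b in((180,262),(182,270),(182,280),(255,265),(405,155),(150,235)):
    print((a,b),P[int(150+b/4.283),int(215+a/4.283)].round(3))
Q=P[150:235,235:320].reshape(-1,3);k=(abs(Q[:,0]-.4926)<.05)&(Q[:,2]>.02)&(Q[:,2]<.2)&(abs(Q[:,1]+.0785)>.05);q=Q[k]
print(q[np.argsort(q[:,2])[:12]].round(3))
```

```text
(180, 262) [ 0.53  -0.162  0.104]
(182, 270) [ 0.53  -0.163  0.098]
(182, 280) [ 0.532 -0.165  0.093]
(255, 265) [ 0.504 -0.097  0.044]
(405, 155) [0.531 0.007 0.095]
(150, 235) [ 0.517 -0.172  0.126]
[[ 0.541  0.011  0.023]
 [ 0.54   0.012  0.025]
 [ 0.541  0.012  0.03 ]
 [ 0.541  0.011  0.035]
 [ 0.541  0.012  0.038]
 [ 0.542 -0.172  0.042]
 [ 0.541  0.011  0.043]
 [ 0.539  0.013  0.044]
 [ 0.542 -0.175  0.045]
 [ 0.54  -0.173  0.045]
 [ 0.542 -0.171  0.046]
 [ 0.512  0.003  0.081]]
```

```bash
python3 -m crank '[[[0,0,0],[-1,0,0],1],[[0,0,0],[-0.8,0,0],1],[[0,0,0],[-0.6,0,0],1],[[0,0,0],[-0.6,0,0],1],[[0,0,0],[-0.6,0,0],1],[[0,0,0],[-0.6,0,0],1],[[0,0,0],[-0.6,0,0],1],[[0,0,0],[-0.6,0,0],1]]'
python3 -m crank '[[[0,0,0],[-0.4,0,0],1],[[0,0,0],[-0.3,0,0],1],[[0,0,0],[-0.2,0,0],1],[[0,0,0],[-0.2,0,0],1],[[0,0,0],[0,0,0],1]]'
```

```text
time_s: 24.65
tcp_pos: [0.5466, -0.0784, 0.0415]
eef_rot: [180.0, 0.0, -180.0]
contact_force: [-0.9, -0.0, -0.2]
gripper_width: 0.0003
gripper_force: 0.6
time_s: 25.15
tcp_pos: [0.5573, -0.0784, 0.0416]
eef_rot: [180.0, 0.0, -180.0]
contact_force: [-0.8, -0.2, -0.7]
gripper_width: 0.0007
gripper_force: 0.3
```

```bash
python3 -m crank '[[[0,0,0],[-0.2,0,0],1],[[0,0,0],[-0.1,0,0],1],[[0,0,0],[-0.1,0,0],1],[[0,0,0],[0,0,0],1]]'
```

```text
time_s: 25.55
tcp_pos: [0.5597, -0.0786, 0.0413]
eef_rot: [-180.0, -0.2, 180.0]
contact_force: [-5.5, -0.1, 3.1]
gripper_width: 0.0003
gripper_force: 2.9
```

```bash
python3 -m crank '[[[0,0,0],[-0.1,0,0],1],[[0,0,0],[-0.1,0,0],1],[[0,0,0],[0,0,0],1]]'
```

```text
time_s: 25.85
tcp_pos: [0.5598, -0.0788, 0.0412]
eef_rot: [-180.0, -0.3, 180.0]
contact_force: [-11.7, 1.8, 7.9]
gripper_width: 0.0
gripper_force: 5.8
```

It's firmly against the stop. I'll ease off, retreat and look.

```bash
python3 -m crank '[[[0,0,0],[0.2,0,0],1],[[0,0,0],[0.3,0,0],1],[[0,0,0],[2,0,0],1],[[0,0,0],[4,0,0],1],[[0,0,0],[4,0,0],1],[[0,0,0],[0,0,-4],1],[[0,0,0],[0,0,-4],1],[[0,0,0],[0,0,-4],1]]'
python3 -m crank '[[[0,0,0],[0,4.5,0],1],[[0,0,0],[0,4.5,0],1],[[0,0,0],[0,4.5,0],1],[[0,0,0],[0,4.5,0],1],[[0,0,0],[0,4,0],1],[[0,0,0],[0,0,0],1],[[0,0,0],[0,0,0],1]]'
python3 m.py; sed -i 's/-.50)<.13/-.59)<.06/' j.py; python3 j.py
```

```text
time_s: 26.65
tcp_pos: [0.4584, -0.0783, 0.1636]
eef_rot: [180.0, 0.1, -179.9]
contact_force: [2.1, -0.4, -0.4]
gripper_width: 0.0001
gripper_force: 0.0
time_s: 27.35
tcp_pos: [0.4583, 0.1429, 0.1617]
eef_rot: [180.0, 0.1, -179.9]
contact_force: [0.3, -0.7, 1.2]
gripper_width: 0.0005
gripper_force: 0.0
[0.45833663 0.1428794  0.16172153] [ 0.33633202 -0.68418078  1.19672456]
tab 44 [ 0.65443831 -0.07751684  0.08321576] [ 0.64986456 -0.08675869  0.07626877] [ 0.65976114 -0.06826804  0.08862049]
322 [ 0.59210505 -0.07677368  0.06193901] [ 0.56960689 -0.09967966  0.0542541 ] [ 0.61451851 -0.05499631  0.06673644]
```

View pics/j.png

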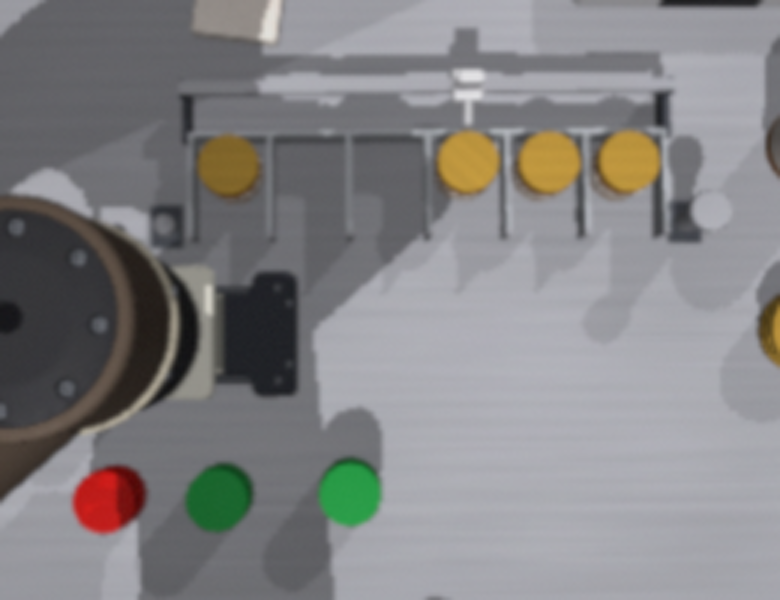

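The jar, at crop (468,162), is level with the other home jars in the third lane from the post. The marker, at (468,80), stands right over it, and the red and green jars, lane jars and other pieces in view look undisturbed.

```bash
python3 -c "
from plant import r
print(r.close_job())"
```

```text
the job is handed in; nothing more can be done
None
```

I slid the marker to the middle of the third lane from the post (rack y = -31 mm), then pushed the jar upright into that lane until it pressed firmly on the back stop, and handed the job in at about 27 s; the close-out call returned no verdict.

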